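# Change over the sorting trays

## Robot

A 7-joint arm with a two-finger parallel gripper is mounted at the origin on the work surface. World frame = base frame: x ahead of the robot, y to its left, z up, the work surface at z = 0. Lengths are in m, angles in rad, forces in N, time in s.
With the tool pointing down it reaches from about 0.4 to 0.925 m from the base axis. Payload 5.6 kg.
Tool frame: the origin (TCP) lies at the very end of the fingers, on their centre line; the grasp point (between the pads) lies ctrl.grasp_offset behind it (ctrl.grasp_offset is the distance from the TCP to the grasp point, in m); z points along the fingers, y is the line along which they close (so a half turn about z gives the same grasp; the last joint's range is limited). The gripper opens to 85 mm and grips with 20 to 120 N. Pads are 22 mm wide; open, the fingers measure 114 mm over their backs; the gripper's body (76 mm by 85 mm) begins 54 mm behind the grasp point. The pads swing forward as they close: fully open they stand 13 mm farther back than shut.
Start: joints at [1.306, 0.468, -0.012, 1.603, 0.006, 1.071, -0.056], TCP at [0.143, -0.634, 0.209] pointing down, gripper open.
Joint ranges: [-2.53, 2.53], [-0.31, 2.02], [-1.57, 1.55], [0.28, 2.44], [-1.29, 4.43], [0.15, 1.84], [-2.92, 2.92]. Speed limits (rad/s): [2.57, 2.57, 3.14, 3.14, 3.14, 3.14, 3.14].

## Interface

Orientations are given as a rotation vector (axis times angle).
In Python, from workcell import ctrl, viewer, finish_job gives the robot as it stands. The module is installed in compiled form; this text tells all that it offers.
- The arm moves only by the shell command python3 -m handwheel 'ROWS' [FORCE]. ROWS is JSON, a list of rows, each a list of 5 numbers: the shift along the tool's x, y, z each as a share of 5 cm, from -1 to 1, then the turn about the tool's z as a share of 0.1 rad, from -1 to 1, then the opening, from 0 (shut) to 1 (fully open). A call has 1 to 20 rows; each row shifts and turns the commanded pose from where the row before left it, along the tool's axes as they then stand; what a row does not reach is not made up. A row lasts 1/8 s, in which the tool goes at most 62.5 mm and 10.7 degrees, less where a joint would pass 70% of its speed; a pose out of reach is approached as far as the arm can. A call with a number of a shift or a turn outside -1 to 1 is refused whole. A call with a gripper value outside its range is refused whole. The fingers move at their own pace and stop on an object; FORCE is the grip in N (left out, the last holds). Time passes only in rows, so rows that do not move let the fingers close. It gives the time, the measured TCP pose, the force, the opening and the grip force at its end, in the units of the state.
- ctrl.state(): the state, without advancing time (a new reading comes with each control period).
- viewer.capture(name): name is "scene" or "top"; returns the picture (480x640x3 uint8, blue, green, red); there is no depth.
- viewer.calibration(name): a dict with "fx", "fy", "cx", "cy" (pixels), "k1" (the pictures are not rectified: a ray, as slopes to the right and down, at radius r is drawn at 1 + k1 r^2 times it, then the intrinsics apply), "R" (3x3) and "t" (3): a world point X has camera coordinates R X + t. Camera axes: x right, y down, z forward; pixel columns grow to the right and rows downward; lengths in m; the calibration is good to about 2 mm. A picture is of the moment at which its call begins. calibration takes no time and is no camera call.
- finish_job(): hands the job in; it is judged then, once.
The state is a dict: "clock": time; "joints": joint angles; "qd": joint speeds; "effort": joint torques, N m; "tcp_pos": TCP position; "orientation": TCP orientation; "contact_force": force on the tool from outside, world axes, zero at the start; "moment": the same for the moment, N m; "opening": opening from 0.0 (shut) to 1.0 (fully open); "grip_force": force on a finger pad.
Only numpy, scipy, OpenCV 4.12 (cv2) and the standard library are available. Lean on these libraries where they do the work, as an engineer would, in place of code of your own. Each camera call takes 0.05 s, during which the arm holds its last target. There are 200 camera calls.

## Task

Change over the sorting trays: with the fingertips, push the tray with the blue pill cups fully home, and only then hook a fingertip behind the lip of the tray with the three red slide clamps and draw it out all the way to its stop. Work the clamp tray from behind its lip only, without pinching it or touching its front. Lift nothing: the cups stay standing and the clamps lying in their trays, untouched by the fingers, and the gallipot, jar and clipboard stay where they are.

Things in the scene. Friction and masses are not known exactly. Their poses are not given: they have to be found in the camera images.
- cup_tray (a joint): Tray with the blue cups (starts partly drawn out): slide: 0 fully home, 0.09 m fully drawn out at its stop, grows as it comes out. Needs about 1.5 N to move, has no spring and stays where it is left. At 0 the lip point lies 53 mm in front of the runner's mouth.
- clamp_tray (a joint): Tray with the three red clamps (starts home or nearly so): slide: 0 fully home, 0.09 m fully drawn out at its stop, grows as it comes out. Needs about 1.5 N to move, has no spring and stays where it is left. At 0 the lip point lies 53 mm in front of the runner's mouth.
- cup_lip (a point): Upright front lip of the grey tray holding the blue cups (mm): 80 wide (y), 8 thick; black front plate, top 38 above the counter, and aluminium rear plate, top 44 above it. Point: middle of its top, mid-thickness; faces 4 to -x and 4 to +x. x points to the tray's rear (it draws out along -x), y along the lip, z up. Moves with the tray.
- clamp_lip (a point): Upright front lip of the grey tray holding the red clamps (mm): 80 wide (y), 8 thick; black front plate, top 38 above the counter, and aluminium rear plate, top 44 above it. Point: middle of its top, mid-thickness; faces 4 to -x and 4 to +x. x points to the tray's rear (it draws out along -x), y along the lip, z up. Moves with the tray.
- cup_bay (a point): Cup tray: (mm) empty finger bay just behind the lip: 46 long (x) x 72 wide, floor 14 above the counter, side and rear walls 26 above it. Point: centre of the bay's floor, 27 behind the lip point; axes as the lip's. The well with the contents follows behind, 52 to 204 behind the lip point. Moves with the tray.
- clamp_bay (a point): Clamp tray: (mm) empty finger bay just behind the lip: 46 long (x) x 72 wide, floor 14 above the counter, side and rear walls 26 above it. Point: centre of the bay's floor, 27 behind the lip point; axes as the lip's. The well with the contents follows behind, 52 to 204 behind the lip point. Moves with the tray.
- clamp_front: Black front plate of the clamp tray's lip, 4 thick x 80 wide x 28 high (mm); origin at the centre of its lower edge, 10 above the counter; not to be touched.
- cup_lane: Beech runner fixed to the counter (mm): 170 long x 102 wide, side rails 30 high; a clear guard, top 75 above the counter, covers it from 30 behind the mouth to the rear. Origin: centre of its mouth (front edge), on the counter; x points from the mouth to the rear, z up. Holds the tray of the cups.
- clamp_lane: Beech runner fixed to the counter (mm): 170 long x 102 wide, side rails 30 high; a clear guard, top 75 above the counter, covers it from 30 behind the mouth to the rear. Origin: centre of its mouth (front edge), on the counter; x points from the mouth to the rear, z up. Holds the tray of the clamps. Which runner stands left and which right varies.
- cups: Stack of translucent blue pill cups, 36 across x 46 high (mm), standing loose in the cup tray's well. Origin at the centre of its underside, z up.
- clamp0: A red slide clamp, 40 x 14 x 8 high, lying loose in the clamp tray's well. Origin at the centre of its underside, z up.
- clamp1: A red slide clamp, 40 x 14 x 8 high, lying loose in the clamp tray's well. Origin at the centre of its underside, z up.
- clamp2: A red slide clamp, 40 x 14 x 8 high, lying loose in the clamp tray's well. Origin at the centre of its underside, z up.
- gallipot: Squat stainless gallipot with rolled rim, 72 across x 40 high (mm), loose on the counter; origin at the centre of its underside.
- jar: White capped jar, 42 across x 70 high (mm), loose on the counter; origin at the centre of its underside.
- clipboard: Aluminium clipboard frame, 220 (its x) x 150 x 16 high (mm), lying loose on the counter; origin at the centre of its underside.

How it is judged:
By the outcome, as a careful person would: the job done as asked, in the order asked, and still so for the second after the job is handed in, with the robot touching nothing.
It also fails if it takes over 48 s, if anything falls off the work surface, if the arm or the gripper's body presses on something with over 40 N, if the wrist force passes 120 N, or if a joint passes its speed limit or range.

## Working session

There is one attempt and no reset: what is moved stays moved. The work goes in short steps, Python scripts to look and compute and a shell command to move; the robot and the scene stay as the last step left them, time stands still between calls to the robot, and variables do not carry over. Pictures are saved under pics/ and viewed, at most 10 in all, crops included, and the job is handed in when it is done.

```bash
mkdir -p pics; cat > h.py <<'E'
import numpy as np, cv2
from workcell import ctrl, viewer
def ray(name,u,v):
    c=viewer.calibration(name);R=np.array(c["R"]);t=np.array(c["t"])
    K=np.array([[c["fx"],0,c["cx"]],[0,c["fy"],c["cy"]],[0,0,1.]])
    p=cv2.undistortPoints(np.array([[[u,v]]],float),K,np.array([c["k1"],0,0,0,0.]))[0,0]
    return -R.T@t, R.T@np.array([p[0],p[1],1.])
def onz(name,u,v,z):
    o,d=ray(name,u,v); return o+d*(z-o[2])/d[2]
def proj(name,X):
    c=viewer.calibration(name);R=np.array(c["R"]);t=np.array(c["t"])
    K=np.array([[c["fx"],0,c["cx"]],[0,c["fy"],c["cy"]],[0,0,1.]])
    return cv2.projectPoints(np.array(X,float).reshape(-1,3),cv2.Rodrigues(R)[0],t,K,np.array([c["k1"],0,0,0,0.]))[0][:,0]
E
python3 - <<'E'
from h import *
for n in("scene","top"): cv2.imwrite(f"pics/{n}0.png",viewer.capture(n))
s=ctrl.state()
print({k:np.round(v,3) for k,v in s.items()},ctrl.grasp_offset)
print(viewer.calibration("scene")["k1"],viewer.calibration("top"))
E
```

```text
{'clock': np.float64(0.1), 'joints': array([ 1.306,  0.468, -0.012,  1.604,  0.006,  1.071, -0.056]), 'qd': array([-0.   , -0.003, -0.   , -0.003,  0.002, -0.003,  0.002]), 'effort': array([ 1.0000e-03, -5.3352e+01,  2.2000e-02, -2.5197e+01,  1.2000e-02,
        4.0000e-03,  0.0000e+00]), 'tcp_pos': array([ 0.143, -0.634,  0.208]), 'orientation': array([-3.121, -0.347,  0.   ]), 'contact_force': array([-0.865,  0.217, -0.027]), 'moment': array([ 0.039,  0.006, -0.007]), 'grip_force': np.float64(0.0), 'opening': np.float64(1.0)} 0.0187
-0.06385608005500452 {'fx': 437.67123667303173, 'fy': 437.67123667303173, 'cx': 321.20628716672405, 'cy': 240.26124734637185, 'k1': -0.054913519571983344, 'R': array([[-0.00341731, -0.99999257, -0.00178482],
       [-0.98624294,  0.00366528, -0.16526171],
       [ 0.16526703,  0.00119552, -0.98624813]]), 't': array([-0.00161049,  0.58889406,  0.87647414])}
```

View pics/top0.png

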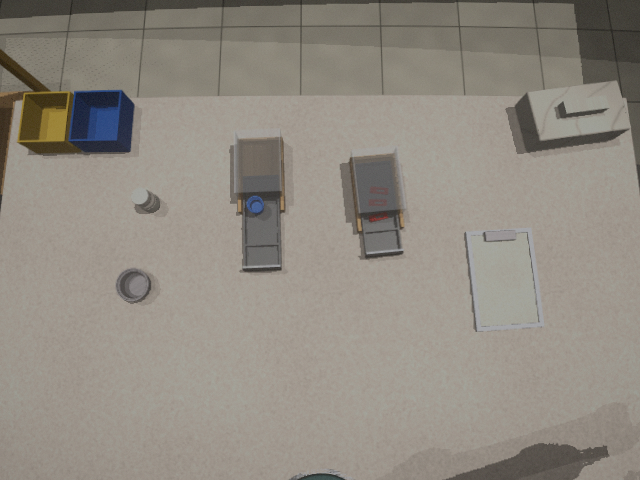

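View pics/scene0.png

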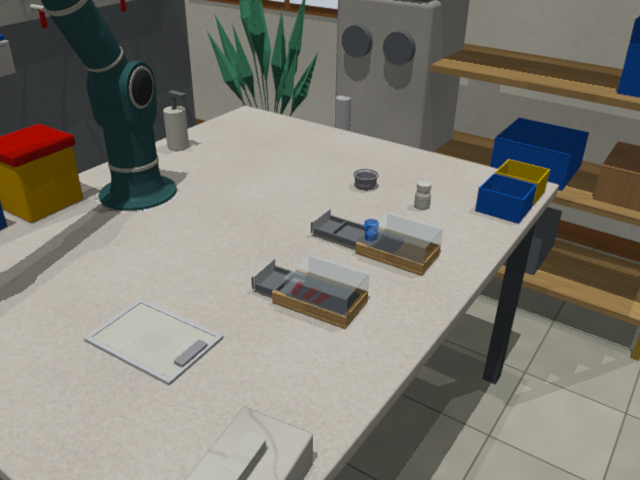

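The top view shows the cup tray on the left, with its lip near (262,269) and its cup at (256,205). The clamp tray is on the right, with its lip near (382,254). Both draw out toward the robot. I'll enlarge the two lips.

```bash
python3 - <<'E'
from h import *
im=cv2.imread("pics/top0.png")
a=im[120:280,225:295];b=im[120:280,343:413]
cv2.imwrite("pics/crop.png",cv2.resize(np.hstack([a,b]),None,fx=3.7,fy=3.7,interpolation=cv2.INTER_CUBIC)[:600])
# finer: 5x of lips
a=im[185:280,228:298];b=im[185:280,343:413]
cv2.imwrite("pics/crop2.png",cv2.resize(np.hstack([a,b]),None,fx=5.7,fy=5.7,interpolation=cv2.INTER_CUBIC))
E
```

```text
(no output)
```

View pics/crop2.png

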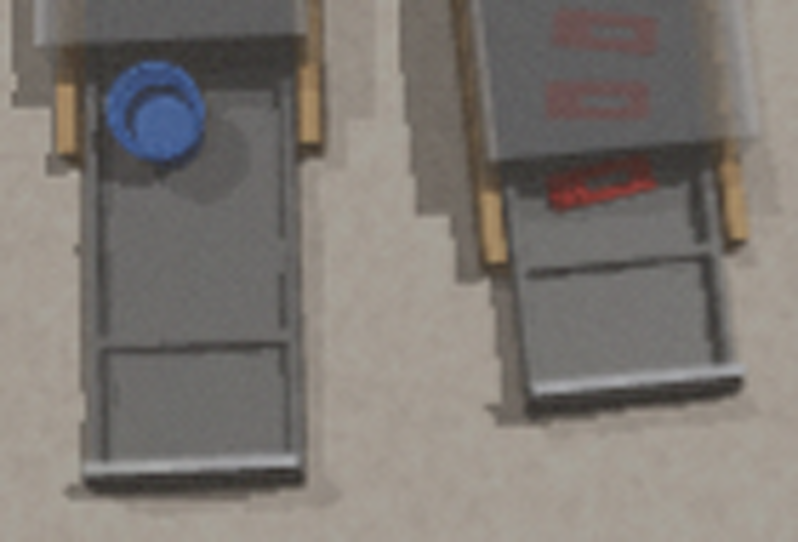

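The crop has the bright aluminium strip's rear edge at crop px (85,463)-(302,455) for the cups and (530,385)-(743,368) for the clamps. The rail front ends are at (66,158)/(311,147) and (495,264)/(736,243).

```bash
python3 - <<'E'
from h import *
P=lambda u,v,z,ox: onz("top",ox+u/5.7-.4,185+v/5.7-.4,z)
for n,ox,L,M in(("cup",228,[(85,463),(302,455)],[(66,158),(311,147)]),("clamp",343-70,[(530,385),(743,368)],[(495,264),(736,243)])):
    a,b=[P(*q,.044,ox) for q in L]; c,d=[P(*q,.030,ox) for q in M]
    m=(a+b)/2; r=(c+d)/2
    w=np.linalg.norm(a-b); yaw=np.arctan2(*( (b-a)[[0,1]]*[1,-1]))
    yr=np.arctan2(*((d-c)[[0,1]]*[1,-1]))
    yc=np.arctan2(*((r-m)[[1,0]]))
    print(n,"rearface mid",m.round(4),"w",w.round(4),"yaw lip/rail/axis",np.degrees([yaw,yr,yc]).round(1),"mouth",r.round(4),"railw",np.linalg.norm(c-d).round(4),"lip-mouth",(np.linalg.norm((r-m)[:2])+.004).round(4))
s=ctrl.state();import scipy.spatial.transform as T
print(T.Rotation.from_rotvec(s["orientation"]).as_matrix().round(3))
E
```

```text
cup rearface mid [0.537  0.1223 0.044 ] w 0.0805 yaw lip/rail/axis [2.  2.4 2.9] mouth [0.6566 0.1285 0.03  ] railw 0.0942 lip-mouth 0.1238
clamp rearface mid [ 0.5669 -0.1374  0.044 ] w 0.0798 yaw lip/rail/axis [4.4 4.9 5.4] mouth [ 0.6162 -0.1327  0.03  ] railw 0.0925 lip-mouth 0.0535
[[ 0.976  0.22  -0.   ]
 [ 0.22  -0.976  0.002]
 [-0.    -0.002 -1.   ]]
```

Cup lip rear face is at (0.537, 0.122) with yaw about 2.5° and slide about 71 mm. Clamp lip rear face is at (0.567, -0.137) with yaw about 5° and slide about 0. The sizes agree with those given: lip widths 80.5 and 79.8 mm, and a clamp lip-to-mouth distance of 53.5 mm. Next I'll shut the fingers, align, and move in front of the cup tray.

```bash
python3 -m handwheel '[[0,0,0,0.89,0],[0,0,0,0.89,0],[0.64,-0.54,0,0,0],[0.64,-0.54,0,0,0],[0.64,-0.54,0,0,0],[0.64,-0.54,0,0,0],[0.64,-0.54,0,0,0],[0.64,-0.54,0,0,0],[0.64,-0.54,0,0,0],[0.64,-0.54,0,0,0],[0.64,-0.54,0,0,0],[0.64,-0.54,0,0,0],[0,0,0,0,0]]'
python3 -m handwheel '[[0.1,-0.78,0,0,0],[0.1,-0.78,0,0,0],[0.1,-0.78,0,0,0],[0.1,-0.78,0,0,0],[0.1,-0.78,0,0,0],[0.1,-0.78,0,0,0],[0.1,-0.78,0,0,0],[0.1,-0.78,0,0,0],[0.1,-0.78,0,0,0],[0.1,-0.78,0,0,0],[0.1,-0.78,0,0,0],[0.1,-0.78,0,0,0],[0,0,0,0,0],[0,0,0,0,0]]'
```

```text
clock: 1.72
tcp_pos: [0.4536, -0.3467, 0.2083]
orientation: [-3.139, -0.079, -0.001]
contact_force: [0.4, -0.2, 0.3]
opening: 0.001
grip_force: 0.0
clock: 3.48
tcp_pos: [0.4902, 0.1183, 0.2083]
orientation: [3.14, 0.066, -0.001]
contact_force: [0.3, 0.4, 0.7]
opening: 0.001
grip_force: 0.0
```

```bash
python3 -m handwheel '[[0,-0.04,0.62,0,0],[0,0,0.62,0,0],[0,0,0.62,0,0],[0,0,0.62,0,0],[0,0,0.62,0,0],[0,0,0.62,0,0],[0,0,0,0,0],[0,0,0,0,0]]'; python3 -m handwheel '[[0.1,0,0,0,0],[0.1,0,0,0,0],[0.1,0,0,0,0],[0.1,0,0,0,0],[0.1,0,0,0,0],[0.1,0,0,0,0],[0.1,0,0,0,0],[0.1,0,0,0,0]]'
python3 - <<'E'
from h import *
im=viewer.capture("scene");cv2.imwrite("pics/s1.png",cv2.resize(im[150:350,220:460],None,fx=3,fy=3))
E
```

```text
clock: 4.47
tcp_pos: [0.491, 0.121, 0.0235]
orientation: [3.141, 0.067, 0.002]
contact_force: [0.4, 0.2, -0.4]
opening: -0.002
grip_force: 0.0
clock: 5.48
tcp_pos: [0.5305, 0.1236, 0.0226]
orientation: [3.141, 0.069, -0.0]
contact_force: [-0.5, 0.3, -0.0]
opening: 0.001
grip_force: 0.0
```

View pics/s1.png

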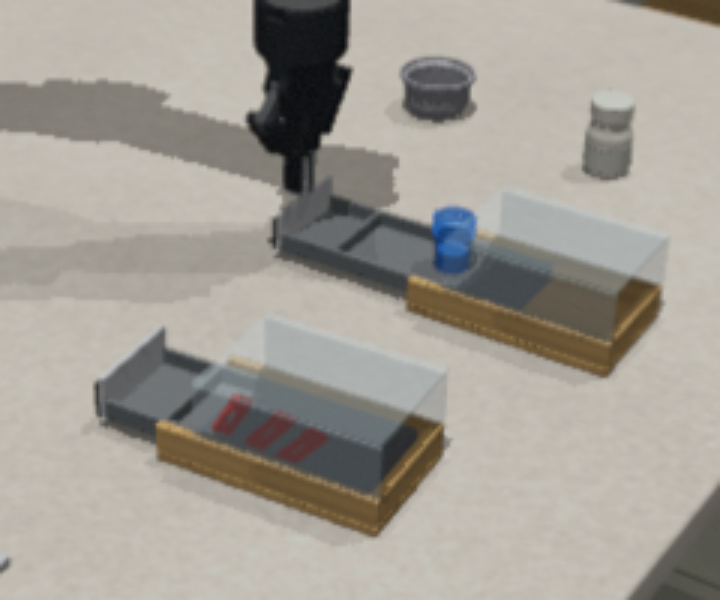

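The fingers stand just in front of the cup tray's lip, around (300,190) in the crop, and the cups are upright. I'll push on gently.

```bash
python3 -m handwheel '[[0.1,0,0,0,0],[0.1,0,0,0,0],[0.1,0,0,0,0],[0.1,0,0,0,0],[0.1,0,0,0,0],[0.1,0,0,0,0],[0.1,0,0,0,0],[0.1,0,0,0,0],[0.04,0,0,0,0],[0.04,0,0,0,0]]';python3 -m handwheel '[[0.04,0,0,0,0],[0.04,0,0,0,0],[0.04,0,0,0,0],[0.04,0,0,0,0]]';python3 -m handwheel '[[0.04,0,0,0,0],[0.04,0,0,0,0],[0,0,0,0,0]]'
```

```text
clock: 6.78
tcp_pos: [0.5741, 0.1255, 0.0226]
orientation: [3.141, 0.069, -0.0]
contact_force: [-0.2, -0.4, 0.5]
opening: 0.001
grip_force: 0.0
clock: 7.28
tcp_pos: [0.5823, 0.1258, 0.0226]
orientation: [3.141, 0.069, -0.0]
contact_force: [0.6, 1.0, -0.1]
opening: 0.0
grip_force: 0.0
clock: 7.65
tcp_pos: [0.5863, 0.126, 0.0227]
orientation: [-3.141, -0.069, -0.0]
contact_force: [-0.0, -0.5, 0.2]
opening: -0.001
grip_force: 0.0
```

```bash
python3 - <<'E'
from h import *
im=viewer.capture("scene");cv2.imwrite("pics/s2.png",cv2.resize(im[150:350,220:460],None,fx=3,fy=3))
E
```

```text
(no output)
```

View pics/s2.png

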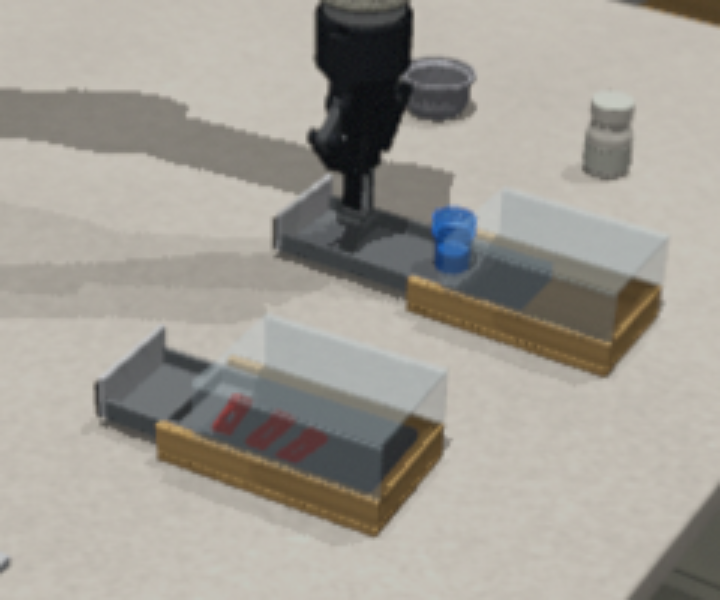

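The tray hasn't moved: the lip corner is still at crop (275,218). The fingertip at about (355,218) appears inside the bay, so I'll check the geometry with the scene camera before moving again.

```bash
python3 - <<'E'
from h import *
s=ctrl.state();p=s["tcp_pos"];print(p.round(4))
print("tcp scene crop",(proj("scene",p)-[220,150])*3, "start tcp", (proj("scene",[.5305,.1236,.0226])-[220,150])*3)
for X in([.537,.0823,.044],[.533,.1623,.044],[.537,.1623,.044],[.467,.08,.044]): print(X,((proj("scene",X)-[220,150])*3).round(0), proj("top",X).round(1))
o,d=ray("top",228+193/5.7,185+459/5.7);o2,d2=ray("scene",220+302/3,150+199/3)
print(onz("top",262,266,.044))
# scene-view lip top corners at z=.044
for u,v in((275,218),(330,177)): print(onz("scene",220+u/3,150+v/3,.044))
im=viewer.capture("top");cv2.imwrite("pics/t3.png",cv2.resize(im[130:330,190:430],None,fx=3,fy=3))
E
```

```text
[0.5862 0.126  0.0226]
tcp scene crop [[354.53586621 234.73516667]] start tcp [[296.33637032 216.30811619]]
[0.537, 0.0823, 0.044] [[274. 216.]] [[280.5 265.1]]
[0.533, 0.1623, 0.044] [[325. 176.]] [[242.6 267.1]]
[0.537, 0.1623, 0.044] [[329. 178.]] [[242.6 265.2]]
[0.467, 0.08, 0.044] [[203. 193.]] [[281.2 298.5]]
[0.53516256 0.121312   0.044     ]
[0.53955467 0.0799275  0.044     ]
[0.53680204 0.16349353 0.044     ]
```

View pics/t3.png

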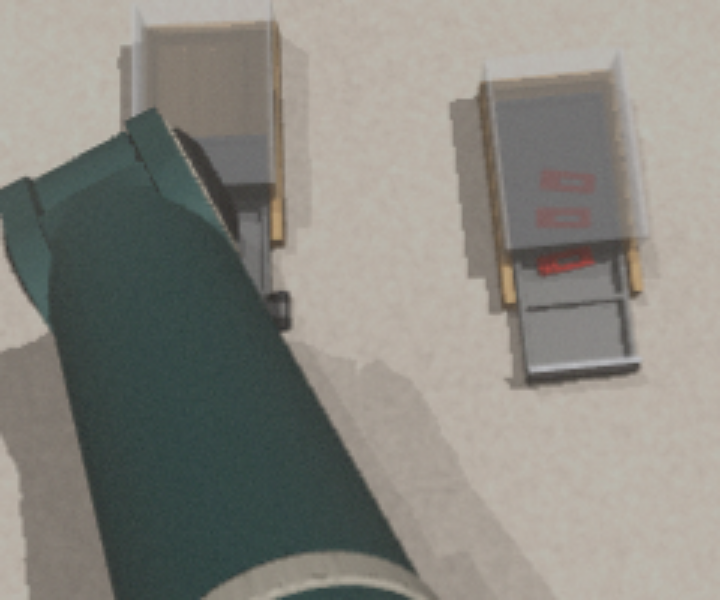

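```bash
python3 - <<'E'
from h import *
for z in(.0226,.03,.035,.04,.045,.05,.055): print(z,((proj("scene",[[.5862,.126,z],[.5305,.1236,z]])-[220,150])*3).round(0).tolist())
im=viewer.capture("scene");cv2.imwrite("pics/s4.png",cv2.resize(im[190:250,300:380],None,fx=10,fy=10,interpolation=cv2.INTER_CUBIC))
E
```

```text
0.0226 [[355.0, 235.0], [296.0, 216.0]]
0.03 [[355.0, 227.0], [296.0, 208.0]]
0.035 [[355.0, 221.0], [297.0, 203.0]]
0.04 [[355.0, 216.0], [297.0, 198.0]]
0.045 [[355.0, 211.0], [297.0, 192.0]]
0.05 [[355.0, 205.0], [297.0, 187.0]]
0.055 [[356.0, 200.0], [297.0, 182.0]]
```

View pics/s4.png

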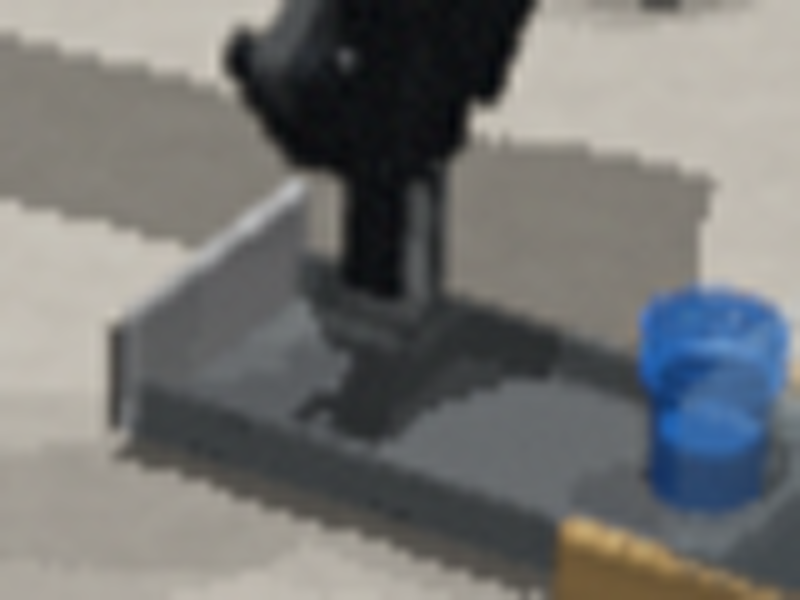

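The visible fingertip bottom is near full-image (338,219.5). That corresponds to z≈0.045–0.05 rather than the reported 0.023, so the tips passed over the lip without touching. The real tips sit about 25 mm above the reported TCP. I'll retreat over the lip to the front and recheck the height there.

```bash
python3 -m handwheel '[[0,0,-0.4,0,0],[0,0,-0.4,0,0],[-0.4,0,0,0,0],[-0.4,0,0,0,0],[-0.4,0,0,0,0],[-0.4,0,0,0,0],[-0.4,0,0,0,0],[0,0,0.4,0,0],[0,0,0.4,0,0],[0,0,0,0,0],[0,0,0,0,0]]'
python3 - <<'E'
from h import *
im=viewer.capture("scene");cv2.imwrite("pics/s5.png",cv2.resize(im[175:235,270:350],None,fx=10,fy=10,interpolation=cv2.INTER_CUBIC))
p=ctrl.state()["tcp_pos"]
for dz in(0,.01,.02,.03,.04): print(p.round(4),dz,((proj("scene",p+[0,0,dz])-[270,175])*10).round(0))
E
```

```text
clock: 9.18
tcp_pos: [0.4871, 0.122, 0.024]
orientation: [-3.14, -0.069, -0.003]
contact_force: [0.5, 0.2, -0.6]
opening: 0.002
grip_force: 0.0
[0.4872 0.122  0.024 ] 0 [[342. 420.]]
[0.4872 0.122  0.024 ] 0.01 [[342. 384.]]
[0.4872 0.122  0.024 ] 0.02 [[342. 349.]]
[0.4872 0.122  0.024 ] 0.03 [[342. 314.]]
[0.4872 0.122  0.024 ] 0.04 [[342. 278.]]
```

View pics/s5.png

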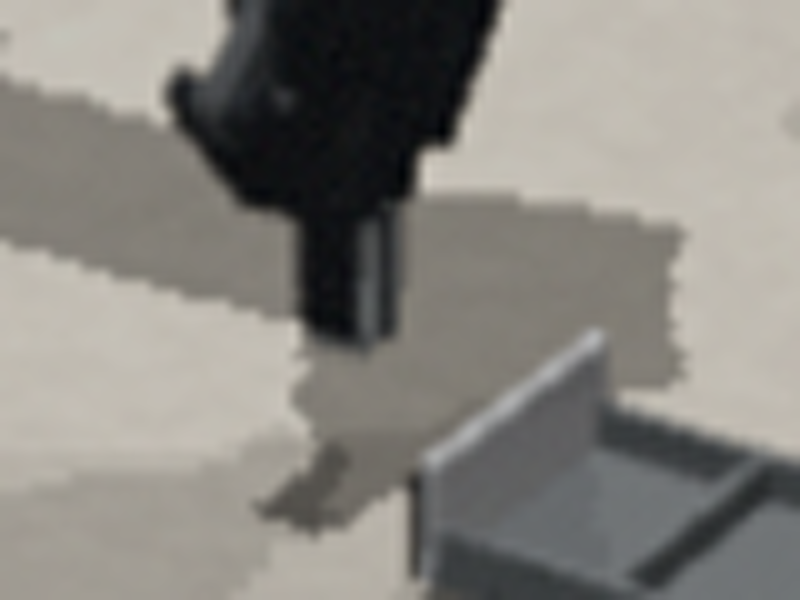

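Here the tip bottom centre is near (348,335), which puts it 24 mm above the reported TCP. x and y agree. I'll lower 22 mm so the true tip is at about 0.026, check the force, then push and watch.

```bash
python3 -m handwheel '[[0,0,0.11,0,0],[0,0,0.11,0,0],[0,0,0.11,0,0],[0,0,0.11,0,0],[0,0,0,0,0]]'; python3 -m handwheel '[[0.1,0,0,0,0],[0.1,0,0,0,0],[0.1,0,0,0,0],[0.1,0,0,0,0],[0.1,0,0,0,0],[0.1,0,0,0,0],[0.1,0,0,0,0],[0.1,0,0,0,0]]';python3 -m handwheel '[[0.08,0,0,0,0],[0.08,0,0,0,0],[0.08,0,0,0,0],[0.08,0,0,0,0]]'
python3 - <<'E'
from h import *
im=viewer.capture("scene");cv2.imwrite("pics/s6.png",cv2.resize(im[150:290,280:400],None,fx=4,fy=4,interpolation=cv2.INTER_CUBIC))
E
```

```text
clock: 9.85
tcp_pos: [0.4857, 0.1215, 0.0]
orientation: [3.141, 0.069, -0.002]
contact_force: [-0.8, -0.2, 0.7]
opening: -0.002
grip_force: 0.0
clock: 10.85
tcp_pos: [0.526, 0.1233, 0.0005]
orientation: [3.14, 0.069, -0.002]
contact_force: [-2.1, -0.3, 1.0]
opening: -0.001
grip_force: 0.9
clock: 11.35
tcp_pos: [0.5423, 0.124, 0.0006]
orientation: [3.141, 0.069, -0.0]
contact_force: [-2.2, -0.1, -0.0]
opening: 0.0
grip_force: 0.8
```

View pics/s6.png

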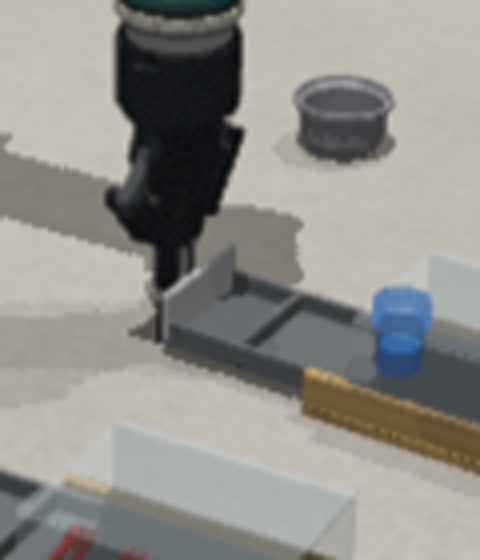

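The fingers are now pressing on the lip front at about (165,290). The tray and cup have moved in, with the cup upright and the push force about 2 N. I'll continue to the stop.

```bash
python3 -m handwheel '[[0.08,0,0,0,0],[0.08,0,0,0,0],[0.08,0,0,0,0],[0.08,0,0,0,0],[0.08,0,0,0,0],[0.08,0,0,0,0],[0.08,0,0,0,0],[0.08,0,0,0,0],[0.08,0,0,0,0],[0.05,0,0,0,0],[0.03,0,0,0,0]]';python3 -m handwheel '[[0.03,0,0,0,0],[0.03,0,0,0,0],[0.03,0,0,0,0],[0.03,0,0,0,0]]'
```

```text
clock: 12.78
tcp_pos: [0.5824, 0.1259, 0.0007]
orientation: [-3.141, -0.069, -0.0]
contact_force: [-1.7, -0.3, 0.0]
opening: 0.006
grip_force: 0.8
clock: 13.28
tcp_pos: [0.5882, 0.1261, 0.0007]
orientation: [3.141, 0.069, 0.0]
contact_force: [-1.3, -1.7, -0.1]
opening: 0.0
grip_force: 0.8
```

```bash
python3 -m handwheel '[[0.03,0,0,0,0],[0.03,0,0,0,0],[0,0,0,0,0]]';python3 -m handwheel '[[0.03,0,0,0,0],[0.03,0,0,0,0],[0,0,0,0,0]]'
```

```text
clock: 13.65
tcp_pos: [0.5915, 0.1264, 0.0007]
orientation: [-3.141, -0.069, -0.001]
contact_force: [-0.5, -0.9, 0.1]
opening: 0.001
grip_force: 0.4
clock: 14.02
tcp_pos: [0.5915, 0.1264, 0.0006]
orientation: [3.14, 0.069, -0.008]
contact_force: [-8.3, -2.1, 7.3]
opening: -0.001
grip_force: 4.3
```

The tray has hit its stop: the TCP stays at 0.5915 and the force has risen to 8 N. I'll press slightly more to confirm, back off, rise, and measure.

```bash
python3 -m handwheel '[[0.03,0,0,0,0],[0.03,0,0,0,0],[0,0,0,0,0]]';python3 -m handwheel '[[-0.1,0,0,0,0],[-0.3,0,0,0,0],[-0.4,0,0,0,0],[-0.4,0,0,0,0],[0,0,-0.7,0,0],[0,0,-0.7,0,0],[0,0,-0.7,0,0],[0,0,-0.7,0,0],[0,0,0,0,0],[0,0,0,0,0]]'
```

```text
clock: 14.4
tcp_pos: [0.5915, 0.1263, 0.0005]
orientation: [3.138, 0.07, -0.017]
contact_force: [-15.3, -2.7, 14.3]
opening: 0.001
grip_force: 8.2
clock: 15.65
tcp_pos: [0.5368, 0.1238, 0.1403]
orientation: [3.141, 0.069, 0.0]
contact_force: [-1.0, 0.1, 0.3]
opening: 0.001
grip_force: 0.0
```

Now over to the clamp tray bay, aligned at about 4.9°, with one look before descending.

```bash
python3 -m handwheel '[[0,0,0,-0.42,0],[0.077,0.657,0,0,0],[0.077,0.657,0,0,0],[0.077,0.657,0,0,0],[0.077,0.657,0,0,0],[0.077,0.657,0,0,0],[0.077,0.657,0,0,0],[0.077,0.657,0,0,0],[0.077,0.657,0,0,0],[0,0,0.5,0,0],[0,0,0.5,0,0],[0,0,0.5,0,0],[0,0,0.3,0,0],[0,0,0,0,0],[0,0,0,0,0]]'
python3 - <<'E'
from h import *
im=viewer.capture("scene");cv2.imwrite("pics/s7.png",cv2.resize(im[190:290,240:390],None,fx=5.3,fy=5.3,interpolation=cv2.INTER_CUBIC))
p=ctrl.state()["tcp_pos"];print(p, ((proj("scene",p+[0,0,.024])-[240,190])*5.3).round(0))
E
```

```text
clock: 17.52
tcp_pos: [0.5909, -0.1353, 0.0512]
orientation: [3.139, 0.135, 0.001]
contact_force: [1.2, -0.1, 0.2]
opening: -0.001
grip_force: 0.0
[ 0.59111221 -0.13534886  0.05152251] [[172. 360.]]
```

View pics/s7.png

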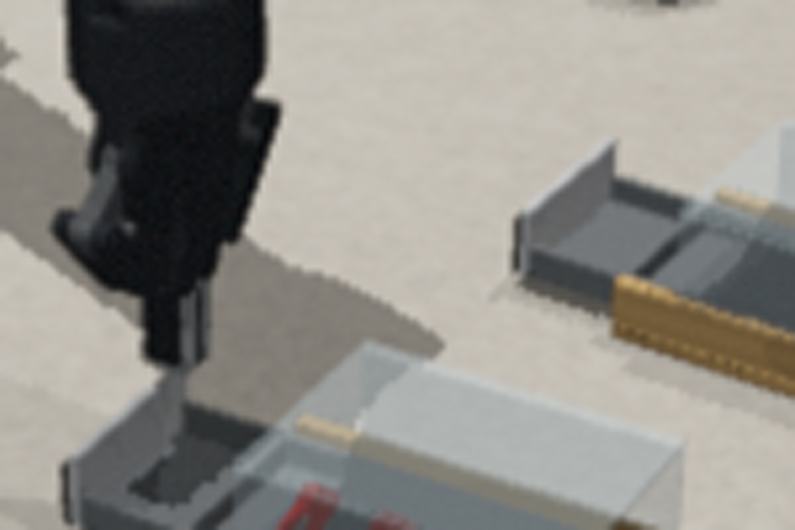

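The tip at (175,360) matches the prediction, and it hangs over the empty bay behind the clamp lip. The cup tray is home. I'll descend and draw the clamp tray out.

```bash
python3 -m handwheel '[[0,0,0.25,0,0],[0,0,0.25,0,0],[0,0,0.25,0,0],[0,0,0.25,0,0],[0,0,0,0,0]]';python3 -m handwheel '[[-0.06,0,0,0,0],[-0.06,0,0,0,0],[-0.06,0,0,0,0],[-0.06,0,0,0,0],[-0.06,0,0,0,0],[-0.06,0,0,0,0],[-0.06,0,0,0,0],[-0.06,0,0,0,0]]'
```

```text
clock: 18.2
tcp_pos: [0.5893, -0.1351, -0.0009]
orientation: [-3.138, -0.135, 0.004]
contact_force: [0.7, 0.3, -0.2]
opening: -0.003
grip_force: 0.0
clock: 19.2
tcp_pos: [0.5666, -0.1375, 0.0009]
orientation: [3.138, 0.135, 0.001]
contact_force: [1.0, -1.2, 1.2]
opening: -0.001
grip_force: 0.8
```

```bash
python3 -m handwheel '[[-0.08,0,0,0,0],[-0.08,0,0,0,0],[-0.08,0,0,0,0],[-0.08,0,0,0,0],[-0.08,0,0,0,0],[-0.08,0,0,0,0],[-0.08,0,0,0,0],[-0.08,0,0,0,0],[-0.08,0,0,0,0],[-0.08,0,0,0,0],[-0.08,0,0,0,0],[-0.08,0,0,0,0],[-0.08,0,0,0,0],[-0.08,0,0,0,0],[-0.08,0,0,0,0],[-0.08,0,0,0,0],[-0.08,0,0,0,0],[-0.06,0,0,0,0]]';python3 -m handwheel '[[-0.04,0,0,0,0],[-0.04,0,0,0,0],[-0.04,0,0,0,0],[0,0,0,0,0]]'
```

```text
clock: 21.45
tcp_pos: [0.4954, -0.1435, 0.0007]
orientation: [3.139, 0.135, -0.0]
contact_force: [1.6, -1.1, -0.4]
opening: 0.003
grip_force: 0.8
clock: 21.95
tcp_pos: [0.4899, -0.144, 0.0007]
orientation: [3.139, 0.135, 0.001]
contact_force: [2.7, -1.3, -0.5]
opening: 0.001
grip_force: 1.1
```

```bash
python3 -m handwheel '[[-0.03,0,0,0,0],[-0.03,0,0,0,0],[-0.03,0,0,0,0],[0,0,0,0,0]]';python3 -m handwheel '[[-0.03,0,0,0,0],[-0.03,0,0,0,0],[0,0,0,0,0]]'
```

```text
clock: 22.45
tcp_pos: [0.4901, -0.1438, 0.0012]
orientation: [-3.139, -0.136, -0.015]
contact_force: [11.9, -0.8, -9.3]
opening: -0.001
grip_force: 6.0
clock: 22.82
tcp_pos: [0.4902, -0.1437, 0.0017]
orientation: [-3.138, -0.137, -0.024]
contact_force: [18.4, 0.2, -13.2]
opening: 0.001
grip_force: 8.9
```

It has stopped at 0.490 with the force at 18 N. I'll unload into the bay's clearance, rise, move clear and verify.

```bash
python3 -m handwheel '[[0.1,0,0,0,0],[0.1,0,0,0,0],[0.13,0,0,0,0],[0,0,0,0,0]]';python3 -m handwheel '[[0,0,-0.3,0,0],[0,0,-0.5,0,0],[0,0,-0.7,0,0],[0,0,-0.7,0,0],[0,0,-0.7,0,0],[0,0.9,0,0,0],[0,0.9,0,0,0],[0,0.9,0,0,0],[0,0.9,0,0,0],[0,0.9,0,0,0],[0,0.9,0,0,0],[0,0,0,0,0],[0,0,0,0,0]]'
python3 - <<'E'
from h import *
im=viewer.capture("top");cv2.imwrite("pics/t8.png",im)
a=im[185:300,220:300];b=im[185:300,340:420]
cv2.imwrite("pics/c8.png",cv2.resize(np.hstack([a,b]),None,fx=5,fy=5,interpolation=cv2.INTER_CUBIC))
E
```

```text
clock: 23.32
tcp_pos: [0.4985, -0.143, 0.0005]
orientation: [-3.138, -0.135, 0.001]
contact_force: [-0.0, -0.0, 0.8]
opening: -0.002
grip_force: 0.0
clock: 24.95
tcp_pos: [0.5216, -0.4113, 0.1461]
orientation: [-3.138, -0.135, -0.0]
contact_force: [-0.0, 1.3, -0.0]
opening: 0.001
grip_force: 0.0
```

All 10 picture views are used, so I'll verify numerically: bright-strip row profiles for the lips, colour masks, and a difference against the first picture.

```bash
python3 - <<'E'
from h import *
A=cv2.imread("pics/top0.png");B=cv2.imread("pics/t8.png")
def strip(im,X0,yaw,lo,hi):  # dark/bright transitions along tray axis, bay floor -> bright strip -> black
    s=np.arange(lo,hi,.001);d=np.array([np.cos(yaw),np.sin(yaw)]);n=np.array([-d[1],d[0]])
    g=cv2.cvtColor(im,cv2.COLOR_BGR2GRAY).astype(np.float32)
    prof=[]
    for off in np.linspace(-.03,.03,13):
        P=np.c_[np.array(X0)+s[:,None]*d+off*n, np.full(len(s),.044)]
        uv=proj("top",P).astype(np.float32); prof.append(cv2.remap(g,uv[:,:1],uv[:,1:],cv2.INTER_LINEAR)[:,0])
    p=np.mean(prof,0); gr=np.gradient(cv2.GaussianBlur(p[:,None],(1,5),0)[:,0])
    return s[np.argmin(gr)], s[np.argmax(gr)], p[::4].round(0)
for n,X,y in(("cup",(.6566,.1285),.0436),("clamp",(.6162,-.1327),.0855)):
    for t,im in(("before",A),("after",B)):
        rng={("cup","before"):(-.14,-.10),("cup","after"):(-.07,-.03),("clamp","before"):(-.07,-.03),("clamp","after"):(-.16,-.12)}[n,t]
        print(n,t,*strip(im,X,y,*rng))
def blobs(im,kind):
    h=cv2.cvtColor(im[125:300,225:420],cv2.COLOR_BGR2HSV)
    m=cv2.inRange(h,(100,110,60),(125,255,255)) if kind=="blue" else cv2.inRange(h,(0,90,50),(6,255,255))|cv2.inRange(h,(172,90,50),(180,255,255))
    n,_,st,c=cv2.connectedComponentsWithStats(m)
    return [(st[i,4],c[i].round(1)+[225,125],st[i,2:4]) for i in range(1,n) if st[i,4]>8]
for k in("blue","red"): print(k,"before",blobs(A,k),"\n after",blobs(B,k))
D=cv2.absdiff(A,B).max(2)
for n,(x,y,w,h) in dict(gallipot=(110,262,50,45),jar=(128,182,40,38),clipboard=(460,222,90,115)).items(): 
    r=D[y:y+h,x:x+w];print(n,(r>40).sum(),r.mean().round(1))
E
```

```text
cup before -0.133 -0.124 [152. 139.  84.  59. 106. 144. 107. 107. 107. 106. 107.]
cup after -0.063 -0.05099999999999999 [155. 140.  92.  55.  61. 136. 136. 108. 108. 108. 108.]
clamp before -0.061 -0.05299999999999999 [151. 142. 109.  57.  77. 155. 118. 113. 112. 112. 112.]
clamp after -0.147 -0.142 [156. 155. 144. 121.  71. 155. 124. 118. 118. 118. 117.]
blue before [(np.int32(193), array([255.1, 204.3]), array([17, 17], dtype=int32))] 
 after []
red before [(np.int32(87), array([377.5, 217. ]), array([19,  9], dtype=int32))] 
 after [(np.int32(97), array([383.2, 229.1]), array([19,  8], dtype=int32)), (np.int32(99), array([382.3, 241.8]), array([19,  7], dtype=int32)), (np.int32(103), array([382.5, 256.6]), array([19, 10], dtype=int32))]
gallipot 0 4.5
jar 0 4.5
clipboard 1007 12.3
```

```bash
python3 -m handwheel '[[-0.6,0.6,-0.3,0,0],[-0.6,0.6,-0.3,0,0],[-0.6,0.6,0,0,0],[-0.6,0.6,0,0,0],[-0.6,0.6,0,0,0],[0,0,0,0,0],[0,0,0,0,0]]'
python3 - <<'E'
from h import *
A=cv2.imread("pics/top0.png");B=viewer.capture("top");S=viewer.capture("scene");S0=cv2.imread("pics/scene0.png")
D=cv2.absdiff(A,B).max(2)
for n,(x,y,w,h) in dict(gallipot=(110,262,50,45),jar=(128,182,40,38),clipboard=(460,222,90,115)).items(): 
    r=D[y:y+h,x:x+w];print(n,(r>40).sum())
D=cv2.absdiff(S0,S).max(2)[295:385,80:225];print("clipboard scene diff",(D>40).sum())
def bl(im,x,y,w,h,s):
    m=cv2.inRange(cv2.cvtColor(im[y:y+h,x:x+w],cv2.COLOR_BGR2HSV),(100,s,40),(125,255,255))
    n,_,st,c=cv2.connectedComponentsWithStats(m);return [(st[i],c[i].round(1)+[x,y]) for i in range(1,n) if st[i,4]>20]
print("top",bl(B,230,130,60,80,60),"scene before",bl(S0,350,200,100,70,70),"after",bl(S,350,200,100,70,70))
print(ctrl.state()["clock"])
E
```

```text
clock: 25.88
tcp_pos: [0.3866, -0.5728, 0.176]
orientation: [-3.138, -0.138, -0.002]
contact_force: [1.7, 0.3, 0.1]
opening: -0.002
grip_force: 0.0
gallipot 0
jar 0
clipboard 449
clipboard scene diff 1386
top [(array([ 16,  33,  17,  18, 236], dtype=int32), array([254.2, 171.5]))] scene before [(array([ 14,  19,  15,  23, 279], dtype=int32), array([370.6, 229.3]))] after [(array([ 42,  28,  15,  23, 298], dtype=int32), array([398.5, 238.4]))]
25.975
```

The cup is upright and rode in with the tray, with the same 15×23 px outline in the scene view. All three clamps came out with theirs. The gallipot and jar are unchanged. The clipboard difference is probably arm shadow, since the fingers never came below 0.14 m there.

```bash
python3 -c "from workcell import finish_job; print(finish_job())"
```

```text
the job is handed in; nothing more can be done
None
```

I pushed the cup tray home, then hooked the clamp tray from behind its lip and drew it out to its stop, and handed the job in at about 26 s. Both stops showed in the force, and the cup, clamps, gallipot and jar checked out; a first push had passed over the cup lip untouched, and the clipboard was not confirmed by image, though nothing went near it.

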